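# Clamp the glued hanger block

### The job

The pine hanger block of the wall shelf has just been glued from two halves: lift it up and off the peg of its stand and set it upright on the board of the trigger clamp, between the sprung pad and the fixed jaw, centred, with its glue seam parallel to the jaw faces, and let go of it. Then pump the clamp's trigger - squeeze it against the fixed grip, let it spring back, squeeze again - until the pad holds the block firmly against the fixed jaw with the pad's springs pressed in about half way; never press the pad all the way back, that would crush the joint. Finish holding the trigger squeezed, touching the block no more, and leave the jars and the other kitchen things where they are.

Things in the scene. Friction and masses are not known exactly. Their poses are not given: they have to be found in the camera images.
- block: pine block, 36 mm (its x) x 50 mm (y) x 100 mm (z, up), about 0.1 kg, with a dark glue seam in its middle plane at right angles to its x; origin at the centre of its underside. A slot runs through it along x: 18 mm wide (y), from 58 to 88 mm above the underside (12 mm of wood above it). It starts hanging by this slot on the peg, its x along the peg, its underside 60 mm above the table. Which way round (half turn about z) does not matter
- block_top (a point): centre of the block's top face, 100 mm above its origin; good grasp across the 50 mm side faces, fingertips up to 35 mm below this point
- stand: fixed wooden stand, origin on the table under its post (18 x 24 mm, 156 mm tall); the peg sticks out along the stand's +x, level; foot plate 120 x 110 mm, 14 mm thick. The hanging block's middle is about 39 mm along +x from the origin
- peg_root (a point): middle of the 8 mm round steel peg where it leaves the post, 144 mm above the table
- peg_tip (a point): top of the peg's upturned end, 57 mm out from the root along the stand's +x; it stands 8 mm above the peg's upper side, so the block must rise between 9 and 20 mm (14 is right) before it can be drawn off along the stand's +x
- clamp: fixed one-hand trigger clamp, mounted upside down on a pine board 90 mm wide and 15 mm thick; origin on the table under the middle of the clamp's black body (64 x 36 mm, up to 100 mm high); x is the way the moving jaw advances, towards the fixed jaw, z up. From the body a toothed rod carries the moving jaw with the sprung pad (44 mm wide, 44 mm tall, 23 to 67 mm above the table). Behind the body the rod sticks out up to 130 mm from the origin
- seat (a point): point on the board's upper side (15 mm above the table) where the middle of the block's underside lies when the block stands against the fixed jaw; 165.5 mm along the clamp's x from its origin, on the centre line
- fixed_jaw_face (a point): centre of the fixed jaw's flat face (56 mm wide, top 80 mm above the table), which looks along the clamp's -x; 183.5 mm from the origin. The jaw is 20 mm thick
- pad_face (a point): centre of the sprung pad's flat face, which looks along the clamp's +x and moves with the jaw
- squeeze_point (a point): point 168 mm above the table, in the middle between the outer faces of grip and trigger when fully squeezed: pinch here from above with the fingers closing along the clamp's x. The fixed black grip (22 mm wide, to 190 mm above the table) has its outer face 14 mm to the -x side; the steel trigger (22 mm wide, to 188 mm) has its outer face 30 mm to the +x side when free and 14 mm when fully squeezed
- trigger (a joint): angle of the trigger, rad: 0 free (leaning away from the grip), 0.25 fully squeezed (upright, stop). Hinged 105 mm above the table; a spring returns it. Squeezing takes about 7 N at the squeeze point with the jaw free and up to about 20 N with the pad half pressed. Each full squeeze drives the jaw on by up to 10 mm in ratchet steps of 5 mm; partial strokes under about 0.1 may do nothing; the ratchet keeps the jaw when the trigger goes back (it slips back by up to 5 mm)
- jaw (a joint): advance of the moving jaw, m: 0 fully back, grows towards the fixed jaw; starts between 0 and 0.025. The ratchet lets it go forward only
- pad (a joint): how far the sprung pad is pressed back into the moving jaw, m: 0 free, 0.026 pressed all the way (springs of 0.7 N/mm together). The free pad meets a block that stands against the fixed jaw when joint jaw is about 0.0575
- jar_a: glass spice jar with a red flip-top lid, 48 mm across, 98 mm tall; loose, not to be disturbed; origin at the centre of its underside
- jar_b: second such jar; loose, not to be disturbed; origin at the centre of its underside
- jar_c: third such jar, on the robot's side of the work; loose, not to be disturbed; origin at the centre of its underside
- salt_cellar: round white ceramic salt cellar, 80 mm across, 45 mm tall; loose, not to be disturbed; origin at the centre of its underside
- cezve: small stainless steel cezve (coffee pot), 80 mm across, 70 mm tall, with a long handle; loose, not to be disturbed; origin at the centre of its underside
- bamboo_tray: shallow bamboo tray, 200 x 130 x 22 mm; loose, not to be disturbed; origin at the centre of its underside
- tin: aluminium tin with a hinged lid, 102 x 67 x 50 mm; loose, not to be disturbed; origin at the centre of its underside
Not all that is in view belongs to the job. What is shaped like the block but purple is not meant. Leave any green look-alike of the stand alone.

How it is judged:
By the outcome, as a careful person would: the job done as asked, in the order asked, and still so for the second after the job is handed in, while the arm keeps its last pose, push and grip.
It also fails if it takes over 67 s, if anything falls off the work surface, if the arm or the gripper's body presses on something with over 40 N, if the wrist force passes 120 N, or if a joint passes its speed limit or range.

### The arm

A 6-joint arm with a two-finger parallel gripper is mounted at the origin on the work surface. World frame = base frame: x ahead of the robot, y to its left, z up, the work surface at z = 0. Lengths are in m, angles in rad, forces in N, time in s.
With the tool pointing down it reaches from about 0.3 to 0.875 m from the base axis. Payload 6.4 kg.
Tool frame: the origin (TCP) lies between the finger pads; the fingertips stand ctrl.tip_extent ahead of it and the grasp point (between the pads) is the TCP (ctrl.tip_extent is the distance from the TCP to the fingertips, in m); z points along the fingers, y is the line along which they close (so a half turn about z gives the same grasp; the last joint's range is limited). The gripper opens to 85 mm and grips with 20 to 120 N. Pads are 22 mm wide; open, the fingers measure 114 mm over their backs; the gripper's body (76 mm by 85 mm) begins 54 mm behind the grasp point. The pads swing forward as they close: fully open they stand 13 mm farther back than shut.
Start: joints at [1.128, 0.181, 1.607, -0, 1.354, -0.206], TCP at [0.135, 0.559, 0.25] pointing down, gripper open.
Joint ranges: [-2.99, 2.99], [-0.89, 2.07], [0.3, 2.58], [-1.14, 4.28], [0, 2.63], [-3.12, 3.12]. Speed limits (rad/s): [2.57, 2.57, 3.01, 3.14, 3.14, 3.14].

### API

Orientations are given as a unit quaternion [w, x, y, z].
In Python, from bench import ctrl gives the robot as it stands.
- The arm moves only by the tool send_rows, never from a script. Its arguments are lists of equal length, an entry for each row: "dr": the turn, a rotation vector about the tool's x, y, z in units of 6 degrees (1.0 is 6 degrees), a list of three; "xyz": the shift along the tool's x, y, z in cm, a list of three; "jaw": the opening in per cent of the stroke, from 0 (shut) to 100 (fully open). In form: {"dr": [[wx, wy, wz], ...], "xyz": [[dx, dy, dz], ...], "jaw": [jaw, ...]}. A call has exactly 8 rows; each row is the pose to reach, as a shift and turn from the pose commanded when the call began, along the tool's axes at that moment; what a row does not reach only later rows make up. A row lasts 1/8 s, in which the tool goes at most 62.5 mm and 10.7 degrees, less where a joint would pass 70% of its speed; a pose out of reach is approached as far as the arm can. A call with a gripper value outside its range is refused whole. The fingers move at their own pace and stop on an object; the grip force is fixed at half the most. Time passes only in rows, so rows that repeat a pose let the fingers close, or fill a call up. It gives the time, the measured TCP pose, the force, the opening and the grip force at its end, in the units of the state.
- ctrl.get_obs(): the state, without advancing time (a new reading comes with each control period).
- ctrl.camera(name): name is "scene" or "top"; returns the picture (400x640x3 uint8, red, green, blue); there is no depth.
- ctrl.calibration(name): a dict with "camera_matrix" (3x3 intrinsics, pixels), "D" ([k1, k2, p1, p2, k3] as OpenCV has them; the pictures are not rectified), "world_from_camera" (4x4, takes a point from camera to world coordinates). Camera axes: x right, y up, looking along -z (the intrinsics and any distortion apply to the point x, -y, -z); pixel columns grow to the right and rows downward; lengths in m; the calibration is good to about 2 mm. A picture is of the moment at which its call begins. calibration takes no time and is no camera call.
- ctrl.hand_in(): hands the job in; it is judged then, once.
The state is a dict: "time_s": time; "q": joint angles; "dq": joint speeds; "joint_efforts": joint torques, N m; "eef_pos": TCP position; "eef_rot": TCP orientation; "wrist_force": force on the tool from outside, world axes, zero at the start; "torque": the same for the moment, N m; "opening": opening from 0.0 (shut) to 1.0 (fully open); "grasp_force": force on a finger pad.
Only numpy, scipy, OpenCV 4.12 (cv2) and the standard library are available. Lean on these libraries where they do the work, as an engineer would, in place of code of your own. Each camera call takes 0.05 s, during which the arm holds its last target. There are 200 camera calls.

## Working session

There is one attempt and no reset: what is moved stays moved. The work goes in short steps, Python scripts to look and compute and a tool call to move; the robot and the scene stay as the last step left them, time stands still between calls to the robot, and variables do not carry over. Pictures are saved under pics/ and viewed, at most 10 in all, crops included, and the job is handed in when it is done.

Besides the shell and the picture viewer there is one more tool, called after "Call:" by a JSON object that holds its "op" and its "data". send_rows: Moves the arm, as the interface text tells. Its arguments: {"type":"object","properties":{"dr":{"type":"array","items":{"type":"array","items":{"type":"number"}}},"xyz":{"type":"array","items":{"type":"array","items":{"type":"number"}}},"jaw":{"type":"array","items":{"type":"number"}}},"required":["dr","xyz","jaw"]}

```bash
ls; mkdir -p pics; python3 - <<'E'
from bench import ctrl
import cv2
print(ctrl.get_obs(), ctrl.tip_extent)
for n in("scene","top"):
    c=ctrl.calibration(n); print(n,c)
    cv2.imwrite(f"pics/{n}0.png",ctrl.camera(n)[:,:,::-1])
E
```

```text
pics
{'time_s': 0.0, 'q': array([ 1.12770863e+00,  1.81555494e-01,  1.60800912e+00, -9.42235632e-06,
        1.35380382e+00, -2.06303306e-01]), 'dq': array([ 9.81002850e-04, -7.93870653e-04,  4.99548008e-04,  3.59127754e-05,
        4.43156827e-04, -5.22515042e-04]), 'joint_efforts': array([-1.77297115e-04, -4.44889605e+01, -3.51323569e+01, -2.34191684e-04,
        9.44267842e-03, -2.09523466e-05]), 'eef_pos': array([0.13464079, 0.55847616, 0.24937546]), 'eef_rot': array([-2.78894681e-04,  1.18114755e-01,  9.92999555e-01, -8.42961151e-04]), 'wrist_force': array([ 0.57796858, -0.06625183, -0.0746538 ]), 'torque': array([-0.04358167,  0.0395716 , -0.00526169]), 'grasp_force': 0.0, 'opening': 0.9972317492503768} 0.019
scene {'camera_matrix': array([[383.94519692,   0.        , 318.59830372],
       [  0.        , 383.94519692, 196.77245807],
       [  0.        ,   0.        ,   1.        ]]), 'D': array([-0.07508157,  0.        ,  0.        ,  0.        ,  0.        ]), 'world_from_camera': array([[ 0.48091566, -0.53629508,  0.69361928,  1.2775845 ],
       [ 0.87652347,  0.27544257, -0.39476321, -0.46882961],
       [ 0.02065729,  0.79782139,  0.60253988,  0.75658432],
       [ 0.        ,  0.        ,  0.        ,  1.        ]])}
top {'camera_matrix': array([[433.25655272,   0.        , 329.97646225],
       [  0.        , 433.25655272, 200.61589257],
       [  0.        ,   0.        ,   1.        ]]), 'D': array([-0.01455214,  0.        ,  0.        ,  0.        ,  0.        ]), 'world_from_camera': array([[-0.01684222,  0.97992571, -0.19865029,  0.29989031],
       [-0.99980926, -0.01454076,  0.0130387 , -0.02021979],
       [ 0.00988843,  0.198832  ,  0.9799837 ,  1.35979891],
       [ 0.        ,  0.        ,  0.        ,  1.        ]])}
```

View pics/scene0.png

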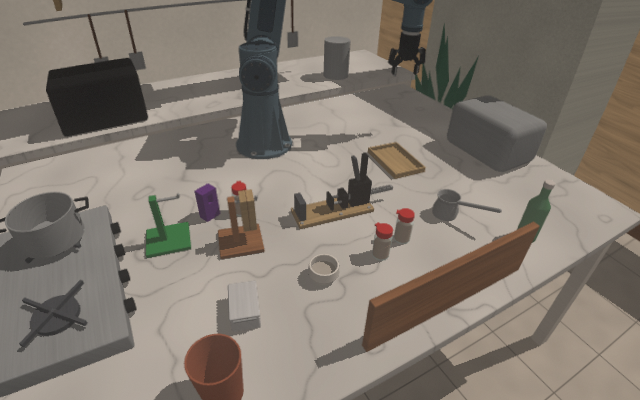

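View pics/top0.png

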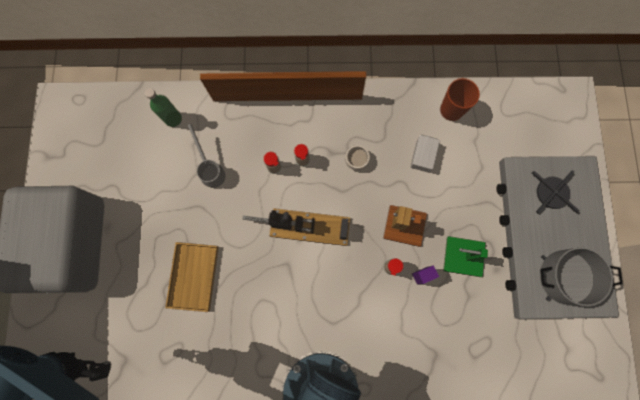

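The scene view shows the stand at (240,235) with the block on it, and the clamp at (335,200) with its grip at (360,175). In the top view the stand is at (405,225), and the clamp runs from (250,218) to (350,230) with its body on the left. Next I'll zoom both.

```bash
python3 - <<'E'
import cv2,numpy as np
t=cv2.imread("pics/top0.png");s=cv2.imread("pics/scene0.png")
a=cv2.resize(t[185:285,235:445],(798,380),interpolation=cv2.INTER_CUBIC)
cv2.imwrite("pics/tz.png",a)   # 3.8x
b=cv2.resize(s[145:265,200:400],(800,480),interpolation=cv2.INTER_CUBIC)
cv2.imwrite("pics/sz.png",b)   # 4x
E
```

```text
(no output)
```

View pics/tz.png

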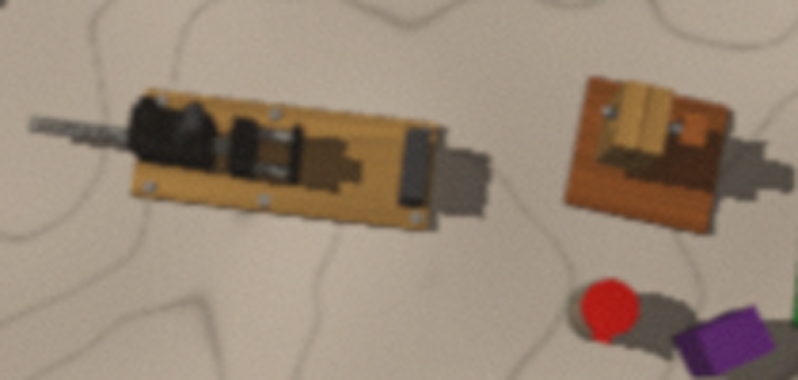

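View pics/sz.png

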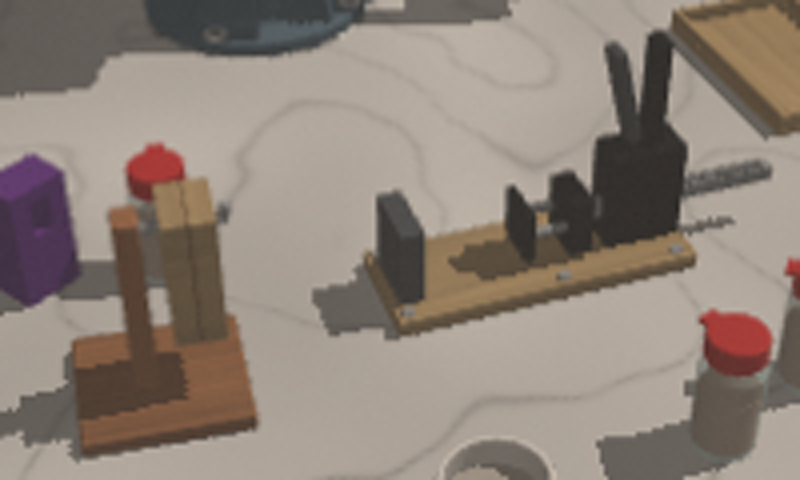

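In the zoomed top view the peg points left, towards the clamp: post top at (695,128), peg tip at (608,110), block between them. The fixed jaw is at (417,167), and the board corners are near (150,90), (443,122), (435,230) and (133,195). In the scene view the block top is at (185,202), the grip top at (656,37) and the trigger top at (617,47). I'll cast rays for these points.

```bash
cat > h.py <<'E'
from bench import ctrl
import cv2,numpy as np
np.set_printoptions(precision=4,suppress=True)
def ray(n,uv):
    c=ctrl.calibration(n);p=cv2.undistortPoints(np.array(uv,float).reshape(-1,1,2),c["camera_matrix"],c["D"])[:,0]
    T=c["world_from_camera"];d=np.c_[p[:,0],-p[:,1],-np.ones(len(p))]@T[:3,:3].T
    return T[:3,3],d
def plane(n,uv,z):
    o,d=ray(n,uv);return o+d*((z-o[2])/d[:,2])[:,None]
def tz(p):return (np.array(p,float)+.5)/3.8-.5+[235,185]
def sz(p):return (np.array(p,float)+.5)/4-.5+[200,145]
E
python3 - <<'E'
from h import *
def show(l,n,p,z):
    P=plane(n,(tz if n=="top" else sz)(p),z);print(l,n,P[:,:2].tolist().__repr__()[:0],P[:,:2].round(4).tolist(),"mean",P[:,:2].mean(0))
show("post","top",[(695,128)],.156);show("post","scene",[(126,214)],.156)
show("tip","top",[(608,110)],.156)
show("foot","top",[(590,77),(733,105),(712,233),(567,203)],.014)
show("foot","scene",[(73,343),(240,318),(256,417),(82,443)],.014)
show("block","top",[(622,82),(675,89),(664,152),(610,146)],.16)
show("block","scene",[(153,184),(208,178),(217,218),(163,228)],.16)
show("board","top",[(150,90),(443,122),(435,228),(133,193)],.015)
show("board","scene",[(405,322),(693,258)],.015)
show("jawtop","top",[(405,128),(437,128),(432,207),(400,205)],.08)
show("jawtop","scene",[(377,194),(400,192),(424,240),(402,245)],.08)
show("grip","scene",[(656,37)],.19);show("trig","scene",[(617,47)],.188)
# mask-based fits
t=ctrl.camera("top")
hsv=cv2.cvtColor(t,cv2.COLOR_RGB2HSV)
for nm,lo,hi,x0,x1,z in [("foot",(5,130,60),(14,255,255),380,435,.014),("boardm",(12,90,80),(22,255,255),265,360,.015)]:
    m=cv2.inRange(hsv,lo,hi);k=np.zeros_like(m);k[190:255,x0:x1]=m[190:255,x0:x1]
    ys,xs=np.nonzero(k);r=cv2.minAreaRect(np.c_[xs,ys].astype(np.float32));P=plane("top",cv2.boxPoints(r),z)[:,:2]
    print(nm,len(xs),P.round(4).tolist(),P.mean(0),[np.degrees(np.arctan2(*(P[(i+1)%4]-P[i])[::-1])).round(1) for i in range(4)],[np.linalg.norm(P[(i+1)%4]-P[i]).round(4) for i in range(2)])
E
```

```text
post top  [[0.4893, -0.2822]] mean [ 0.4893 -0.2822]
post scene  [[0.4884, -0.2785]] mean [ 0.4884 -0.2785]
tip top  [[0.5039, -0.2181]] mean [ 0.5039 -0.2181]
foot top  [[0.556, -0.2277], [0.5305, -0.3459], [0.4245, -0.3221], [0.451, -0.2042]] mean [ 0.4905 -0.275 ]
foot scene  [[0.4309, -0.3164], [0.4603, -0.1997], [0.5604, -0.2282], [0.53, -0.3406]] mean [ 0.4954 -0.2712]
block top  [[0.5241, -0.2289], [0.5182, -0.2681], [0.4712, -0.2574], [0.4763, -0.2177]] mean [ 0.4974 -0.243 ]
block scene  [[0.4705, -0.2536], [0.4807, -0.2192], [0.5241, -0.2296], [0.5183, -0.2637]] mean [ 0.4984 -0.2415]
board top  [[0.5503, 0.1384], [0.5198, -0.104], [0.4322, -0.0952], [0.4647, 0.1516]] mean [0.4917 0.0227]
board scene  [[0.5206, -0.095], [0.5563, 0.136]] mean [0.5384 0.0205]
jawtop top  [[0.5048, -0.0699], [0.5044, -0.0951], [0.4422, -0.0896], [0.4441, -0.0647]] mean [ 0.4739 -0.0798]
jawtop scene  [[0.4496, -0.082], [0.4552, -0.0658], [0.5144, -0.0762], [0.5123, -0.0927]] mean [ 0.4829 -0.0792]
grip scene  [[0.5043, 0.1175]] mean [0.5043 0.1175]
trig scene  [[0.5006, 0.0864]] mean [0.5006 0.0864]
foot 886 [[0.4521, -0.2011], [0.5553, -0.2283], [0.5267, -0.3458], [0.4242, -0.3169]] [ 0.4896 -0.273 ] [np.float64(-14.8), np.float64(-103.7), np.float64(164.2), np.float64(76.5)] [np.float64(0.1068), np.float64(0.1209)]
boardm 1279 [[0.4618, 0.1531], [0.5522, 0.1435], [0.5193, -0.1008], [0.4296, -0.088]] [0.4907 0.027 ] [np.float64(-6.1), np.float64(-97.7), np.float64(171.9), np.float64(82.4)] [np.float64(0.0909), np.float64(0.2465)]
```

Call:
{"op": "send_rows", "data": {"dr": [[0, 0, 1], [0, 0, 2], [0, 0, 3], [0, 0, 4], [0, 0, 5], [0, 0, 6], [0, 0, 7], [0, 0, 8]], "xyz": [[-4.4, -4.2, 0], [-8.8, -8.4, 0], [-13.2, -12.6, 0], [-17.6, -16.8, 0], [-22, -21, 0], [-26.4, -25.2, 0], [-30.8, -29.4, 0], [-35.2, -33.6, 0]], "jaw": [100, 100, 100, 100, 100, 100, 100, 100]}}

```text
time_s: 1.15
eef_pos: [0.3989, 0.1479, 0.2504]
eef_rot: [0.0, 0.513, 0.858, 0.0]
wrist_force: [0.9, 0.1, 0.3]
opening: 0.996
grasp_force: 0.0
```

```bash
cat >> h.py <<'E'
from scipy.spatial.transform import Rotation as R
def go(p,yaw=None):
    """shift (cm, tool axes) and turn (6deg units) to target TCP p, tool-y yaw deg, tool down"""
    o=ctrl.get_obs();w,x,y,z=o["eef_rot"];r=R.from_quat([x,y,z,w])
    print("t",o["time_s"],"pos",o["eef_pos"],"F",o["wrist_force"],"open",o["opening"],"gf",o["grasp_force"],"tooly yaw",np.degrees(np.arctan2(*r.as_matrix()[[1,0],1])))
    print("xyz",r.inv().apply(np.array(p)-o["eef_pos"])*100)
    if yaw is not None:
        a=np.radians(yaw);Y=np.array([np.cos(a),np.sin(a),0]);Z=np.array([0,0,-1.]);X=np.cross(Y,Z)
        print("dr",np.degrees((r.inv()*R.from_matrix(np.c_[X,Y,Z])).as_rotvec())/6)
E
python3 -c "
from h import *
go([.498,-.242,.22],-13.5)"
```

```text
t 1.15 pos [0.3989 0.1479 0.2504] F [0.8587 0.0998 0.2994] open 0.9961051370849698 gf 0.0 tooly yaw 28.226216886734054
xyz [-39.0442  -9.7143   3.0396]
dr [ 0.0071 -0.0015  6.9544]
```

Call:
{"op": "send_rows", "data": {"dr": [[0, 0, 1], [0, 0, 2], [0, 0, 3], [0, 0, 4], [0, 0, 5], [0, 0, 6], [0, 0, 7], [0, 0, 7]], "xyz": [[-5.6, -1.4, 0], [-11.2, -2.8, 0], [-16.8, -4.2, 0], [-22.4, -5.6, 0], [-28, -7, 0.5], [-33.6, -8.4, 1], [-39, -9.7, 2], [-39, -9.7, 3]], "jaw": [100, 100, 100, 100, 100, 100, 100, 100]}}

```text
time_s: 2.15
eef_pos: [0.4987, -0.2429, 0.2194]
eef_rot: [0.0, 0.787, 0.617, -0.0]
wrist_force: [-0.2, 1.4, 0.0]
opening: 0.999
grasp_force: 0.0
```

```bash
python3 - <<'E'
from h import *
go([.498,-.242,.146],-13.5)
s=ctrl.camera("scene")[:,:,::-1];t=ctrl.camera("top")[:,:,::-1]
a=cv2.resize(s[145:265,190:300],(440,480),interpolation=cv2.INTER_CUBIC)
b=cv2.resize(t[175:265,365:445],(360,405),interpolation=cv2.INTER_CUBIC)
o=np.zeros((480,800,3),np.uint8);o[:,:440]=a;o[:405,440:]=b;cv2.imwrite("pics/over.png",o)
E
```

```text
t 2.15 pos [ 0.4987 -0.2429  0.2194] F [-0.1729  1.4438  0.0448] open 0.9994423160179328 gf 0.0 tooly yaw -13.843689136033223
xyz [ 0.0735 -0.0878  7.3384]
dr [-0.0014  0.0052 -0.0573]
```

View pics/over.png

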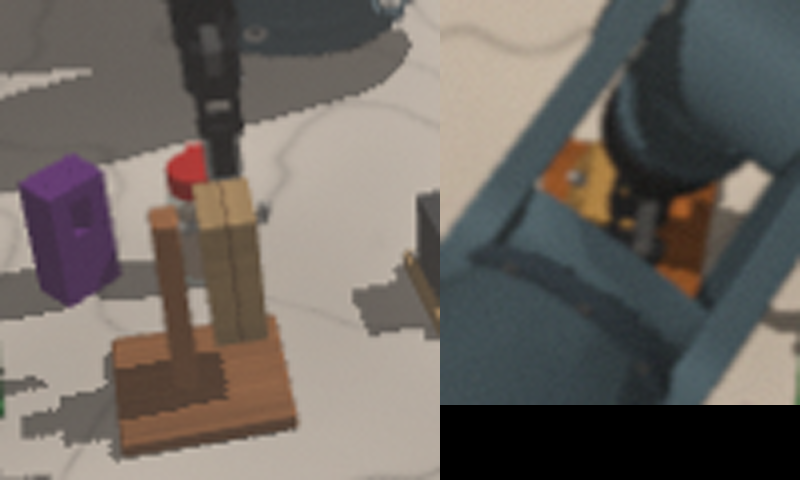

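The open gripper sits over the block at about (230,185) in the picture, seen edge-on with one finger in front. It looks lined up, so I'll descend and close.

Call:
{"op": "send_rows", "data": {"dr": [[0, 0, 0], [0, 0, 0], [0, 0, 0], [0, 0, 0], [0, 0, 0], [0, 0, 0], [0, 0, 0], [0, 0, 0]], "xyz": [[0.1, -0.1, 1.5], [0.1, -0.1, 3], [0.1, -0.1, 4.5], [0.1, -0.1, 6], [0.1, -0.1, 7.3], [0.1, -0.1, 7.3], [0.1, -0.1, 7.3], [0.1, -0.1, 7.3]], "jaw": [100, 100, 100, 100, 100, 100, 75, 68]}}

```text
time_s: 3.25
eef_pos: [0.4983, -0.2385, 0.148]
eef_rot: [0.001, 0.786, 0.619, 0.0]
wrist_force: [0.3, 0.0, 0.5]
opening: 0.678
grasp_force: 0.0
```

Call:
{"op": "send_rows", "data": {"dr": [[0, 0, 0], [0, 0, 0], [0, 0, 0], [0, 0, 0], [0, 0, 0], [0, 0, 0], [0, 0, 0], [0, 0, 0]], "xyz": [[0, 0, 0], [0, 0, 0], [0, 0, 0], [0, 0, 0], [0, 0, 0], [0, 0, 0], [0, 0, 0], [0, 0, 0]], "jaw": [64, 60, 56, 52, 48, 44, 40, 40]}}

```text
time_s: 4.25
eef_pos: [0.498, -0.2383, 0.1478]
eef_rot: [0.0, 0.786, 0.619, -0.0]
wrist_force: [-2.8, 1.2, 5.6]
opening: 0.574
grasp_force: 61.6
```

Call:
{"op": "send_rows", "data": {"dr": [[0, 0, 0], [0, 0, 0], [0, 0, 0], [0, 0, 0], [0, 0, 0], [0, 0, 0], [0, 0, 0], [0, 0, 0]], "xyz": [[0, 0, -0.3], [0, 0, -0.6], [0, 0, -0.9], [0, 0, -1.2], [0, 0, -1.4], [0, 0, -1.4], [0, 0, -1.4], [0, 0, -1.4]], "jaw": [40, 40, 40, 40, 40, 40, 40, 40]}}

```text
time_s: 5.25
eef_pos: [0.4978, -0.2381, 0.1611]
eef_rot: [-0.0, 0.786, 0.619, -0.0]
wrist_force: [-0.7, -0.4, -0.6]
opening: 0.572
grasp_force: 62.0
```

```bash
python3 - <<'E'
from h import *
o=ctrl.get_obs()["eef_pos"]
go(o+[.0233*.9,.0972*.9,0],-13.5)
E
```

```text
t 5.25 pos [ 0.4978 -0.2381  0.1611] F [-0.7474 -0.3946 -0.6209] open 0.5724537260129027 gf 62.04660505056381 tooly yaw -13.567983715777318
xyz [ 8.9958 -0.0138  0.0012]
dr [-0.0029 -0.0013 -0.0113]
```

Call:
{"op": "send_rows", "data": {"dr": [[0, 0, 0], [0, 0, 0], [0, 0, 0], [0, 0, 0], [0, 0, 0], [0, 0, 0], [0, 0, 0], [0, 0, 0]], "xyz": [[0.5, 0, 0], [1, 0, 0], [1.5, 0, 0], [2, 0, 0], [2.5, 0, 0], [3, 0, 0], [3.5, 0, 0], [4, 0, 0]], "jaw": [40, 40, 40, 40, 40, 40, 40, 40]}}

```text
time_s: 6.25
eef_pos: [0.5073, -0.1989, 0.1613]
eef_rot: [-0.0, 0.786, 0.619, -0.0]
wrist_force: [0.3, 0.2, -1.3]
opening: 0.575
grasp_force: 62.0
```

Call:
{"op": "send_rows", "data": {"dr": [[0, 0, 0], [0, 0, 0], [0, 0, 0], [0, 0, 0], [0, 0, 0], [0, 0, 0], [0, 0, 0], [0, 0, 0]], "xyz": [[0.6, 0, 0], [1.2, 0, 0], [2, 0, 0], [3, 0, -0.5], [4, 0, -2], [4, 0, -4], [4, 0, -6], [4, 0, -6]], "jaw": [40, 40, 40, 40, 40, 40, 40, 40]}}

```text
time_s: 7.25
eef_pos: [0.5181, -0.1607, 0.2241]
eef_rot: [0.002, 0.786, 0.619, 0.001]
wrist_force: [0.1, -0.3, -1.4]
opening: 0.575
grasp_force: 62.2
```

```bash
python3 - <<'E'
from h import *
s=ctrl.camera("scene")[:,:,::-1];t=ctrl.camera("top")[:,:,::-1]
go([.482,-.058,.215],-7.8)
a=cv2.resize(s[100:250,200:380],(720,600),interpolation=cv2.INTER_CUBIC);cv2.imwrite("pics/off.png",a)
E
```

```text
t 7.35 pos [ 0.5168 -0.1601  0.2215] F [-0.2389  0.2489 -1.6658] open 0.5719028852543719 gf 62.179198265075684 tooly yaw -13.555009176767403
xyz [ 9.1146 -5.7725  0.6467]
dr [ 0.0059  0.0017 -0.9592]
```

View pics/off.png

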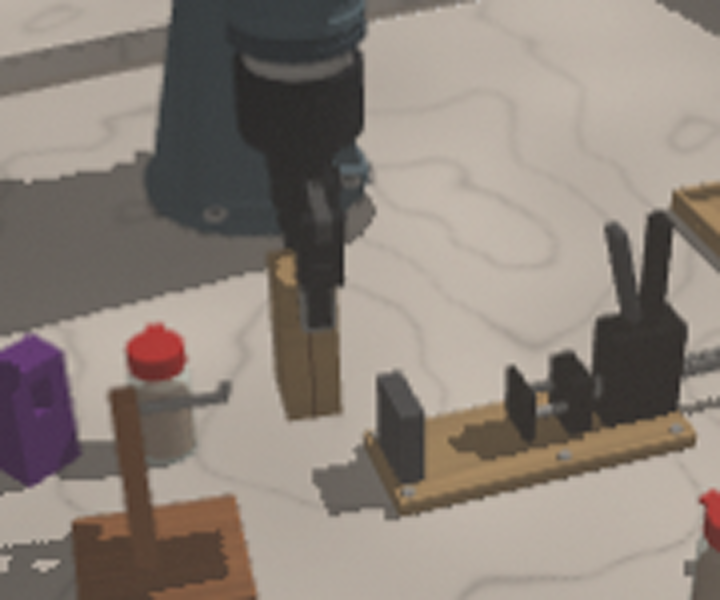

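The block is clear of the peg and upright. Its lower front edge runs from (290,418) to (341,413), and the seam foot is at (314,413). The fixed jaw is at about (400,430).

```bash
python3 - <<'E'
from h import *
f=lambda p:(np.array(p,float)+.5)/4-.5+[200,100]
P=plane("scene",f([(289,418),(341,413),(314,415)]),.135);print(P)
tcp=np.array([.5175,-.1604]);y=np.array([np.cos(np.radians(-13.55)),np.sin(np.radians(-13.55))]);x=np.array([-y[1],y[0]])
for p in P: d=p[:2]-tcp;print("tool x",d@x,"tool y",d@y)
# jaw again: board-level and top corners
print(plane("scene",f([(377,377),(400,372),(424,420),(402,427)]),.08))
print("peg tip",plane("scene",f([(229,384)]),.156))
E
```

```text
[[ 0.5342 -0.1856  0.135 ]
 [ 0.5449 -0.1532  0.135 ]
 [ 0.5387 -0.1698  0.135 ]]
tool x -0.020564770840109027 tool y 0.02211654779886605
tool x 0.013437399230113374 tool y 0.024921584751675527
tool x -0.004141481860717232 tool y 0.022838101530107846
[[ 0.453  -0.0836  0.08  ]
 [ 0.4552 -0.0658  0.08  ]
 [ 0.5144 -0.0762  0.08  ]
 [ 0.5143 -0.0937  0.08  ]]
peg tip [[ 0.5086 -0.2156  0.156 ]]
```

```bash
python3 -c "
from h import *
go([.4844,-.0407,.215],-7.8)"
```

```text
t 7.35 pos [ 0.5168 -0.1601  0.2215] F [-0.2389  0.2489 -1.6658] open 0.5719028852543719 gf 62.179198265075684 tooly yaw -13.555009176767403
xyz [10.8527 -5.9446  0.6463]
dr [ 0.0059  0.0017 -0.9592]
```

Call:
{"op": "send_rows", "data": {"dr": [[0, 0, -0.2], [0, 0, -0.4], [0, 0, -0.6], [0, 0, -0.8], [0, 0, -0.96], [0, 0, -0.96], [0, 0, -0.96], [0, 0, -0.96]], "xyz": [[2, -1.1, 0], [4, -2.2, 0], [6, -3.3, 0.2], [8, -4.4, 0.4], [10, -5.5, 0.6], [10.9, -5.9, 0.6], [10.9, -5.9, 0.6], [10.9, -5.9, 0.6]], "jaw": [40, 40, 40, 40, 40, 40, 40, 40]}}

```text
time_s: 8.35
eef_pos: [0.4852, -0.041, 0.2155]
eef_rot: [0.0, 0.754, 0.657, 0.0]
wrist_force: [0.2, -0.0, -1.3]
opening: 0.577
grasp_force: 62.3
```

```bash
python3 -c "
from h import *
go([.4844,-.0407,.110],-7.8)"
```

```text
t 8.35 pos [ 0.4852 -0.041   0.2155] F [ 0.2117 -0.0059 -1.2746] open 0.5773501345874135 gf 62.28657066822052 tooly yaw -7.822673896932534
xyz [ 0.0253 -0.0867 10.5476]
dr [ 0.0052  0.0039 -0.0038]
```

Call:
{"op": "send_rows", "data": {"dr": [[0, 0, 0], [0, 0, 0], [0, 0, 0], [0, 0, 0], [0, 0, 0], [0, 0, 0], [0, 0, 0], [0, 0, 0]], "xyz": [[0, 0, 1.5], [0, 0, 3], [0, 0, 4.5], [0, 0, 6], [0, 0, 7.5], [0, 0, 9], [0, 0, 10], [0, 0, 10.5]], "jaw": [40, 40, 40, 40, 40, 40, 40, 40]}}

```text
time_s: 9.35
eef_pos: [0.4847, -0.0405, 0.1096]
eef_rot: [-0.0, 0.754, 0.657, -0.0]
wrist_force: [-0.2, -0.1, -1.5]
opening: 0.581
grasp_force: 62.3
```

```bash
python3 - <<'E'
from h import *
s=ctrl.camera("scene")[:,:,::-1]
go([.4844,-.0407,.110],-7.8)
a=cv2.resize(s[125:225,280:390],(660,600),interpolation=cv2.INTER_CUBIC);cv2.imwrite("pics/in.png",a)
E
```

```text
t 9.4 pos [ 0.4845 -0.0405  0.1093] F [ 0.4376  0.1567 -1.8663] open 0.5741989842206882 gf 62.28601723909378 tooly yaw -7.805751073750657
xyz [-0.0237 -0.0059 -0.0674]
dr [-0.0103 -0.0018 -0.001 ]
```

View pics/in.png

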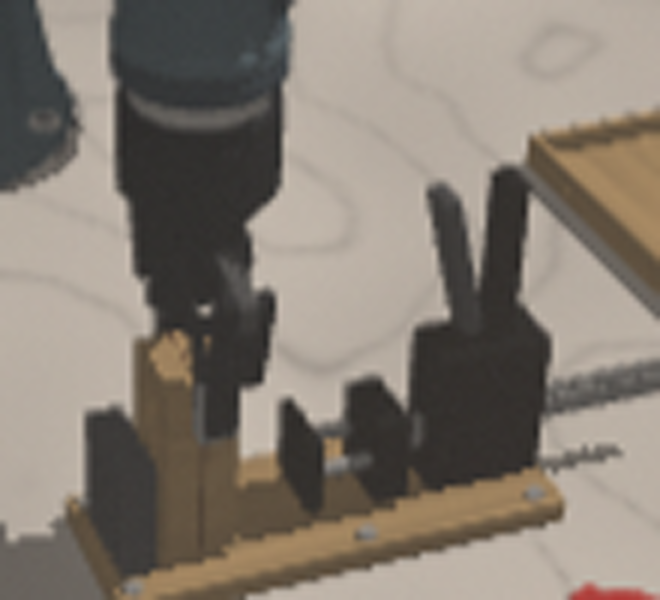

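The block stands between pad and jaw at about (200,480), just off the jaw's edge at (155,560). I'll lower it until it almost touches, then ease it to the jaw.

Call:
{"op": "send_rows", "data": {"dr": [[0, 0, 0], [0, 0, 0], [0, 0, 0], [0, 0, 0], [0, 0, 0], [0, 0, 0], [0, 0, 0], [0, 0, 0]], "xyz": [[0, 0, 0.2], [0, 0, 0.4], [0, 0, 0.5], [-0.1, 0, 0.5], [-0.2, 0, 0.5], [-0.3, 0, 0.5], [-0.4, 0, 0.5], [-0.4, 0, 0.5]], "jaw": [40, 40, 40, 40, 40, 40, 40, 40]}}

```text
time_s: 10.4
eef_pos: [0.4843, -0.0446, 0.1053]
eef_rot: [0.0, 0.754, 0.657, -0.0]
wrist_force: [-0.3, -0.7, -0.6]
opening: 0.577
grasp_force: 62.3
```

Call:
{"op": "send_rows", "data": {"dr": [[0, 0, 0], [0, 0, 0], [0, 0, 0], [0, 0, 0], [0, 0, 0], [0, 0, 0], [0, 0, 0], [0, 0, 0]], "xyz": [[-0.1, 0, 0], [-0.1, 0, 0], [-0.2, 0, 0], [-0.2, 0, 0], [-0.3, 0, 0], [-0.3, 0, 0], [-0.3, 0, 0], [-0.3, 0, 0]], "jaw": [40, 40, 40, 40, 40, 40, 40, 40]}}

```text
time_s: 11.4
eef_pos: [0.4842, -0.0453, 0.1054]
eef_rot: [-0.001, 0.754, 0.657, 0.002]
wrist_force: [1.1, 11.7, 2.8]
opening: 0.577
grasp_force: 62.6
```

Call:
{"op": "send_rows", "data": {"dr": [[0, 0, 0], [0, 0, 0], [0, 0, 0], [0, 0, 0], [0, 0, 0], [0, 0, 0], [0, 0, 0], [0, 0, 0]], "xyz": [[0.2, 0, 0], [0.25, 0, 0], [0.25, 0, 0.1], [0.25, 0, 0.1], [0.25, 0, 0.2], [0.25, 0, 0.2], [0.25, 0, 0.25], [0.25, 0, 0.25]], "jaw": [40, 40, 40, 40, 40, 40, 40, 40]}}

```text
time_s: 12.4
eef_pos: [0.4844, -0.045, 0.1029]
eef_rot: [0.0, 0.754, 0.657, 0.0]
wrist_force: [1.0, 4.2, 0.5]
opening: 0.576
grasp_force: 62.6
```

Call:
{"op": "send_rows", "data": {"dr": [[0, 0, 0], [0, 0, 0], [0, 0, 0], [0, 0, 0], [0, 0, 0], [0, 0, 0], [0, 0, 0], [0, 0, 0]], "xyz": [[0.05, 0, 0.05], [0.05, 0, 0.05], [0.05, 0, 0.1], [0.05, 0, 0.1], [0.05, 0, 0.1], [0.05, 0, 0.1], [0.05, 0, 0.1], [0.05, 0, 0.1]], "jaw": [40, 40, 40, 40, 40, 40, 40, 40]}}

```text
time_s: 13.4
eef_pos: [0.4845, -0.045, 0.1029]
eef_rot: [0.0, 0.754, 0.657, -0.0]
wrist_force: [-2.4, 3.2, 12.0]
opening: 0.578
grasp_force: 63.8
```

Call:
{"op": "send_rows", "data": {"dr": [[0, 0, 0], [0, 0, 0], [0, 0, 0], [0, 0, 0], [0, 0, 0], [0, 0, 0], [0, 0, 0], [0, 0, 0]], "xyz": [[0, 0, -0.1], [0, 0, -0.1], [0, 0, -0.1], [0, 0, -0.1], [0, 0, -0.1], [0, 0, -0.1], [0, 0, -0.1], [0, 0, -0.1]], "jaw": [48, 54, 58, 62, 68, 76, 84, 90]}}

```text
time_s: 14.4
eef_pos: [0.4843, -0.0446, 0.1028]
eef_rot: [0.0, 0.754, 0.657, -0.0]
wrist_force: [-0.3, 1.0, -0.2]
opening: 0.897
grasp_force: 0.0
```

Call:
{"op": "send_rows", "data": {"dr": [[0, 0, 0], [0, 0, 0], [0, 0, 0], [0, 0, 0], [0, 0, 0], [0, 0, 0], [0, 0, 0], [0, 0, 0]], "xyz": [[0, 0, -0.5], [0, 0, -1.5], [0, 0, -3], [0, 0, -5], [0, 0, -8], [0, 0, -11], [0, 0, -14], [0, 0, -15]], "jaw": [90, 90, 90, 90, 90, 90, 90, 90]}}

```text
time_s: 15.4
eef_pos: [0.4854, -0.0449, 0.2558]
eef_rot: [0.002, 0.754, 0.657, 0.001]
wrist_force: [-0.0, 0.5, -0.3]
opening: 0.899
grasp_force: 0.0
```

```bash
python3 - <<'E'
from h import *
s=ctrl.camera("scene")[:,:,::-1]
go([.50,.11,.27],82.2)
a=cv2.resize(s[125:225,280:390],(660,600),interpolation=cv2.INTER_CUBIC);cv2.imwrite("pics/rel.png",a)
E
```

```text
t 15.45 pos [ 0.4854 -0.0449  0.2558] F [0.5686 0.0719 1.0789] open 0.8969233200726612 gf 0.0 tooly yaw -7.8004334270366105
xyz [15.5391 -0.6511 -1.4363]
dr [  0.0273   0.0409 -15.0001]
```

View pics/rel.png

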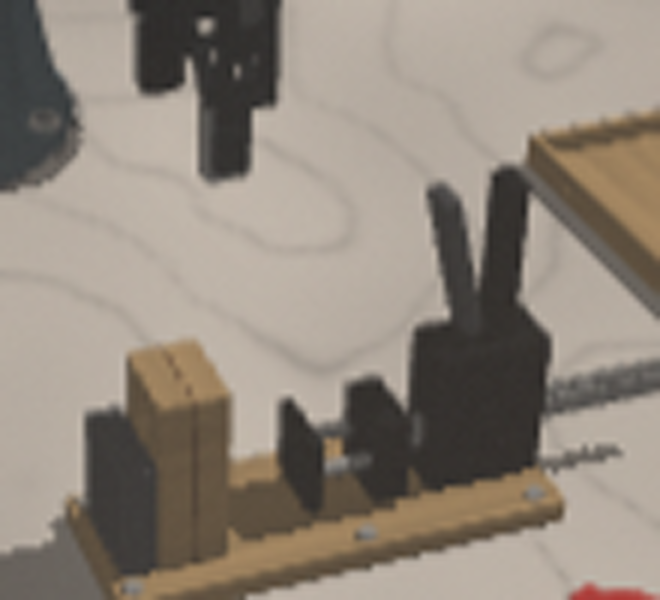

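The block stands upright against the fixed jaw, top at (180,370). The grip top is at (510,172), the trigger top at (443,187) and the pad face at (318,460). Next I'll locate the squeeze point while swinging the arm over.

Call:
{"op": "send_rows", "data": {"dr": [[0, 0, -1.7], [0, 0, -3.4], [0, 0, -5.1], [0, 0, -6.8], [0, 0, -8.5], [0, 0, -10.2], [0, 0, -11.9], [0, 0, -12]], "xyz": [[1, 0, -1], [3, 0, -1.5], [5, 0, -1.5], [7, 0, -1.5], [9, 0, -1.5], [11, 0, -1.5], [12, 0, -1.5], [12, 0, -1.5]], "jaw": [100, 100, 100, 100, 100, 100, 100, 100]}}

```text
time_s: 16.45
eef_pos: [0.5, 0.0749, 0.2667]
eef_rot: [-0.001, 0.223, 0.975, -0.0]
wrist_force: [1.3, -0.3, -0.1]
opening: 0.999
grasp_force: 0.0
```

```bash
python3 - <<'E'
from h import *
f=lambda p:(np.array(p,float)+.5)/6-.5+[280,125]
d=np.array([-.1357,-.9907]);l=np.array([-d[1],d[0]]);O=np.array([.4838,-.0484])-.1655*d
print("O",O)
def cl(n,p,z,k=""):
    P=plane(n,f(p),z)[:,:2]-O;print(k,np.c_[P@d,P@l]*1000)
cl("scene",[(492,172),(510,165),(530,175),(512,182),(511,173)],.19,"grip top L,back,R,front,c")
cl("scene",[(428,186),(455,184),(441,182)],.188,"trig top")
cl("scene",[(128,357),(195,340),(230,393),(163,408)],.115,"block top")
cl("scene",[(410,330),(528,352-30),(550,345)],.1,"body top")
cl("scene",[(280,400),(322,510)],.045,"pad")
cl("scene",[(318,512)],.023,"pad low near"); cl("scene",[(285,400)],.067,"pad top far")
t=ctrl.camera("top")
a=cv2.resize(t[190:250,235:365,::-1],(780,360),interpolation=cv2.INTER_CUBIC);cv2.imwrite("pics/t2.png",a)
go([*(O+.008*d),.27],82.2)
E
```

```text
O [0.5063 0.1156]
grip top L,back,R,front,c [[  2.4174  -7.3191]
 [ -8.8882 -10.509 ]
 [-13.8463   1.183 ]
 [ -2.5839   4.2925]
 [ -5.9301  -3.4912]]
trig top [[35.876  -8.3872]
 [22.7326 -5.8754]
 [28.346  -9.7585]]
block top [[184.6028 -19.2336]
 [149.1107 -22.0637]
 [148.6355  24.652 ]
 [182.5245  25.408 ]]
body top [[ 36.0389 -14.8782]
 [-23.8823  -1.6499]
 [-25.0891  20.4026]]
pad [[ 90.632  -50.2156]
 [105.2041  41.5746]]
pad low near [[96.3274 17.5918]]
pad top far [[100.0989 -21.7459]]
t 16.5 pos [0.5001 0.0744 0.2669] F [ 0.5595 -0.6347  0.4793] open 0.9999147482121882 gf 0.0 tooly yaw 64.08530440906269
xyz [ 0.9966  3.2085 -0.3122]
dr [-0.0051 -0.0148 -3.0191]
```

```bash
python3 - <<'E'
from h import *
d=np.array([-.1357,-.9907]);l=np.array([-d[1],d[0]]);O=np.array([.5063,.1156])
go([*(O+.005*d-.001*l),.25],82.2)
E
```

```text
t 16.5 pos [0.5001 0.0744 0.2669] F [ 0.5595 -0.6347  0.4793] open 0.9999147482121882 gf 0.0 tooly yaw 64.08530440906269
xyz [1.18   3.4694 1.6879]
dr [-0.0051 -0.0148 -3.0191]
```

View pics/t2.png

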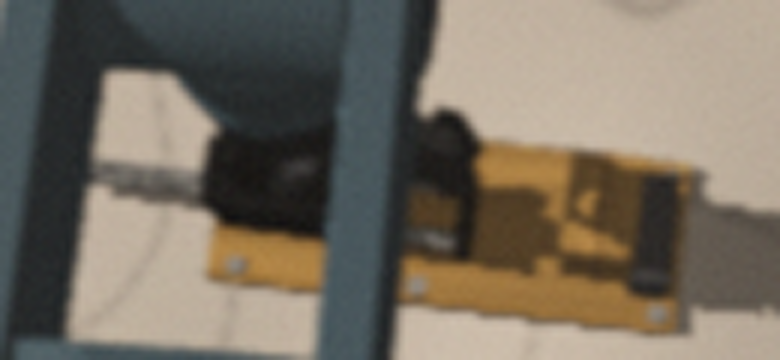

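In the top view the arm covers the grip. The fixed jaw is at (655,235), with the block blending into the board beside it.

Call:
{"op": "send_rows", "data": {"dr": [[0, 0, -1], [0, 0, -2], [0, 0, -3], [0, 0, -3], [0, 0, -3], [0, 0, -3], [0, 0, -3], [0, 0, -3]], "xyz": [[0.4, 1.2, 0], [0.8, 2.4, 0], [1.2, 3.5, 0], [1.2, 3.5, 0.5], [1.2, 3.5, 1.2], [1.2, 3.5, 1.7], [1.2, 3.5, 1.7], [1.2, 3.5, 1.7]], "jaw": [100, 100, 100, 100, 100, 100, 100, 100]}}

```text
time_s: 17.5
eef_pos: [0.5052, 0.1109, 0.2509]
eef_rot: [0.0, 0.068, 0.998, -0.0]
wrist_force: [0.0, -0.2, 0.3]
opening: 1.002
grasp_force: 0.0
```

```bash
python3 - <<'E'
from h import *
s=ctrl.camera("scene")[:,:,::-1]
d=np.array([-.1357,-.9907]);l=np.array([-d[1],d[0]]);O=np.array([.5063,.1156])
go([*(O+.005*d-.001*l),.168],82.2)
a=cv2.resize(s[105:215,300:410],(600,600),interpolation=cv2.INTER_CUBIC);cv2.imwrite("pics/sq.png",a)
E
```

```text
t 17.55 pos [0.5052 0.1109 0.251 ] F [-0.6298 -0.3299  0.9151] open 1.0028063782050067 gf 0.0 tooly yaw 82.16168469566152
xyz [ 0.0594 -0.0216  8.3   ]
dr [ 0.0001  0.0035 -0.0064]
```

View pics/sq.png

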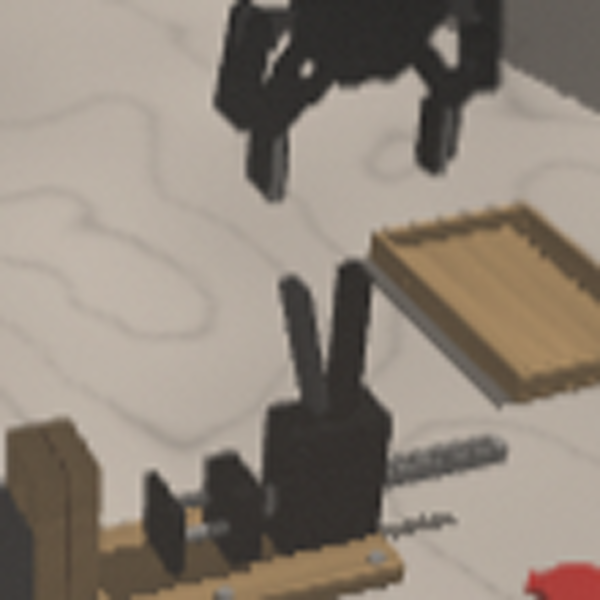

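The open fingers, at (268,165) and (437,135), straddle the trigger (293,285) and the grip (353,268). I'll descend. All ten pictures are now used, so further checks will be numeric.

Call:
{"op": "send_rows", "data": {"dr": [[0, 0, 0], [0, 0, 0], [0, 0, 0], [0, 0, 0], [0, 0, 0], [0, 0, 0], [0, 0, 0], [0, 0, 0]], "xyz": [[0, 0, 1.2], [0, 0, 2.4], [0, 0, 3.6], [0, 0, 4.8], [0, 0, 6], [0, 0, 7.2], [0, 0, 8.3], [0, 0, 8.3]], "jaw": [100, 100, 100, 100, 100, 100, 100, 100]}}

```text
time_s: 18.55
eef_pos: [0.5044, 0.111, 0.1667]
eef_rot: [-0.001, 0.068, 0.998, -0.0]
wrist_force: [-0.5, -0.2, -0.1]
opening: 1.0
grasp_force: 0.0
```

Call:
{"op": "send_rows", "data": {"dr": [[0, 0, 0], [0, 0, 0], [0, 0, 0], [0, 0, 0], [0, 0, 0], [0, 0, 0], [0, 0, 0], [0, 0, 0]], "xyz": [[0, 0.3, 0], [0, 0.5, 0], [0, 0.5, 0], [0, 0.5, 0], [0, 0.5, 0], [0, 0.5, 0], [0, 0.5, 0], [0, 0.5, 0]], "jaw": [85, 75, 65, 58, 52, 46, 42, 42]}}

```text
time_s: 19.55
eef_pos: [0.5074, 0.1139, 0.1701]
eef_rot: [0.002, 0.068, 0.998, -0.002]
wrist_force: [-0.7, -9.2, 7.2]
opening: 0.418
grasp_force: 4.7
```

Call:
{"op": "send_rows", "data": {"dr": [[0, 0, 0], [0, 0, 0], [0, 0, 0], [0, 0, 0], [0, 0, 0], [0, 0, 0], [0, 0, 0], [0, 0, 0]], "xyz": [[0, 0, 0], [0, 0, 0], [0, 0, 0], [0, 0, 0], [0, 0, 0], [0, 0, 0], [0, 0, 0], [0, 0, 0]], "jaw": [40, 38, 36, 34, 32, 30, 30, 30]}}

```text
time_s: 20.55
eef_pos: [0.5075, 0.1141, 0.1705]
eef_rot: [0.002, 0.068, 0.998, -0.002]
wrist_force: [-3.2, -10.0, 11.5]
opening: 0.324
grasp_force: 58.6
```

```bash
cat >> h.py <<'E'
def padx():
    """dark pixels on scene image along a line in the board's middle: list of dark runs in clamp x (mm), at pad mid height, near lateral edge"""
    c=ctrl.calibration("scene");T=np.linalg.inv(c["world_from_camera"])
    d=np.array([-.1357,-.9907]);l=np.array([-d[1],d[0]]);O=np.array([.5063,.1156])
    g=cv2.cvtColor(ctrl.camera("scene"),cv2.COLOR_RGB2GRAY).astype(np.float32)
    out=[]
    for lat,z in((.012,.033),(.017,.040),(.017,.05)):
        xs=np.arange(.04,.19,.001);P=np.c_[O+xs[:,None]*d+lat*l,np.full(len(xs),z)]
        q=P@T[:3,:3].T+T[:3,3];q=q*[1,-1,-1]
        uv=cv2.projectPoints(q,np.zeros(3),np.zeros(3),c["camera_matrix"],c["D"])[0][:,0].astype(np.float32)
        v=cv2.remap(g,uv[None,:,0],uv[None,:,1],cv2.INTER_LINEAR)[0]
        out.append(" ".join(f"{int(a)}" for a in v[::3]))
    print("\n".join(out))
E
python3 - <<'E'
from h import *
padx()
go([.5063,.1156,.168],82.2)
E
```

```text
53 71 80 79 63 51 49 50 50 50 49 49 50 58 73 80 80 80 80 79 69 50 50 50 53 66 79 81 81 81 81 81 81 82 82 84 84 84 85 83 77 82 85 84 85 84 80 70 60 61
48 51 61 76 78 61 51 50 49 49 50 49 49 52 55 70 80 81 80 80 77 64 50 49 49 49 61 78 81 80 80 81 81 82 82 83 85 85 85 84 81 70 84 85 85 85 83 77 65 61
51 60 62 65 72 63 49 48 49 49 49 51 64 78 84 87 84 86 89 86 80 60 51 49 50 50 49 54 73 91 93 91 98 103 95 90 85 85 86 85 84 72 85 86 86 86 86 78 64 60
t 20.6 pos [0.5075 0.114  0.1704] F [ -3.5704 -10.3438  10.3401] open 0.31995448455998265 gf 58.63476634025574 tooly yaw 82.20637043795794
xyz [0.1421 0.1386 0.2437]
dr [-0.0334  0.0444  0.0011]
```

```bash
cat >> h.py <<'E'
def edges(prof=False):
    c=ctrl.calibration("scene");T=np.linalg.inv(c["world_from_camera"])
    d=np.array([-.1357,-.9907]);l=np.array([-d[1],d[0]]);O=np.array([.5063,.1156])
    g=cv2.cvtColor(ctrl.camera("scene"),cv2.COLOR_RGB2GRAY).astype(np.float32)
    xs=np.arange(.03,.17,.0005);P=np.c_[O+xs[:,None]*d+.012*l,np.full(len(xs),.033)]
    q=(P@T[:3,:3].T+T[:3,3])*[1,-1,-1]
    uv=cv2.projectPoints(q,np.zeros(3),np.zeros(3),c["camera_matrix"],c["D"])[0][:,0].astype(np.float32)
    v=cv2.remap(g,uv[None,:,0],uv[None,:,1],cv2.INTER_LINEAR)[0]
    k=np.nonzero((v[1:]>65)!=(v[:-1]>65))[0]
    print("edges mm",[(float(xs[i]*1000),"up" if v[i+1]>65 else "down") for i in k])
E
python3 -c "
from h import *
edges()"
```

```text
edges mm [(41.50000000000001, 'up'), (51.50000000000002, 'down'), (80.00000000000004, 'up'), (100.50000000000006, 'down'), (114.50000000000007, 'up')]
```

Call:
{"op": "send_rows", "data": {"dr": [[0, 0, 0], [0, 0, 0], [0, 0, 0], [0, 0, 0], [0, 0, 0], [0, 0, 0], [0, 0, 0], [0, 0, 0]], "xyz": [[0, 0, 0], [0, 0, 0], [0, 0, 0], [0, 0, 0], [0, 0, 0], [0, 0, 0], [0, 0, 0], [0, 0, 0]], "jaw": [55, 78, 78, 78, 60, 45, 30, 30]}}

```text
time_s: 21.65
eef_pos: [0.5068, 0.1142, 0.1699]
eef_rot: [0.001, 0.068, 0.998, -0.002]
wrist_force: [-5.0, -11.1, 13.9]
opening: 0.322
grasp_force: 60.6
```

```bash
python3 -c "
from h import *
edges()"
```

```text
edges mm [(41.50000000000001, 'up'), (57.00000000000002, 'down'), (85.00000000000004, 'up'), (104.50000000000007, 'down'), (120.00000000000009, 'up')]
```

Call:
{"op": "send_rows", "data": {"dr": [[0, 0, 0], [0, 0, 0], [0, 0, 0], [0, 0, 0], [0, 0, 0], [0, 0, 0], [0, 0, 0], [0, 0, 0]], "xyz": [[0, 0, 0], [0, 0, 0], [0, 0, 0], [0, 0, 0], [0, 0, 0], [0, 0, 0], [0, 0, 0], [0, 0, 0]], "jaw": [65, 88, 88, 88, 60, 30, 30, 30]}}

```text
time_s: 22.7
eef_pos: [0.5076, 0.1141, 0.1711]
eef_rot: [0.002, 0.068, 0.998, -0.002]
wrist_force: [-5.3, -9.6, 18.6]
opening: 0.322
grasp_force: 60.7
```

Call:
{"op": "send_rows", "data": {"dr": [[0, 0, 0], [0, 0, 0], [0, 0, 0], [0, 0, 0], [0, 0, 0], [0, 0, 0], [0, 0, 0], [0, 0, 0]], "xyz": [[0, 0, 0], [0, 0, 0], [0, 0, 0], [0, 0, 0], [0, 0, 0], [0, 0, 0], [0, 0, 0], [0, 0, 0]], "jaw": [65, 88, 88, 88, 60, 30, 30, 30]}}

```text
time_s: 23.7
eef_pos: [0.5076, 0.114, 0.171]
eef_rot: [0.002, 0.068, 0.998, -0.002]
wrist_force: [-5.2, -9.6, 18.6]
opening: 0.316
grasp_force: 60.5
```

```bash
python3 -c "
from h import *
edges()"
```

```text
edges mm [(42.00000000000001, 'up'), (75.50000000000004, 'down'), (104.00000000000007, 'up'), (124.00000000000009, 'down'), (138.50000000000009, 'up')]
```

Call:
{"op": "send_rows", "data": {"dr": [[0, 0, 0], [0, 0, 0], [0, 0, 0], [0, 0, 0], [0, 0, 0], [0, 0, 0], [0, 0, 0], [0, 0, 0]], "xyz": [[0, 0, 0], [0, 0, 0], [0, 0, 0], [0, 0, 0], [0, 0, 0], [0, 0, 0], [0, 0, 0], [0, 0, 0]], "jaw": [65, 88, 88, 88, 60, 30, 30, 30]}}

```text
time_s: 24.75
eef_pos: [0.5076, 0.114, 0.171]
eef_rot: [0.002, 0.068, 0.998, -0.002]
wrist_force: [-5.2, -10.1, 18.4]
opening: 0.325
grasp_force: 60.6
```

```bash
python3 -c "
from h import *
edges()"
```

```text
edges mm [(42.00000000000001, 'up'), (86.50000000000004, 'down'), (113.50000000000007, 'up'), (134.00000000000009, 'down'), (142.50000000000009, 'up')]
```

Call:
{"op": "send_rows", "data": {"dr": [[0, 0, 0], [0, 0, 0], [0, 0, 0], [0, 0, 0], [0, 0, 0], [0, 0, 0], [0, 0, 0], [0, 0, 0]], "xyz": [[0, 0, 0], [0, 0, 0], [0, 0, 0], [0, 0, 0], [0, 0, 0], [0, 0, 0], [0, 0, 0], [0, 0, 0]], "jaw": [65, 88, 88, 88, 60, 30, 30, 30]}}

```text
time_s: 25.8
eef_pos: [0.5076, 0.1141, 0.171]
eef_rot: [0.002, 0.068, 0.998, -0.002]
wrist_force: [-5.1, -10.0, 19.0]
opening: 0.321
grasp_force: 60.4
```

```bash
python3 -c "
from h import *
edges()"
```

```text
edges mm [(42.00000000000001, 'up'), (95.50000000000006, 'down'), (123.00000000000009, 'up'), (138.00000000000009, 'down'), (142.50000000000009, 'up')]
```

Call:
{"op": "send_rows", "data": {"dr": [[0, 0, 0], [0, 0, 0], [0, 0, 0], [0, 0, 0], [0, 0, 0], [0, 0, 0], [0, 0, 0], [0, 0, 0]], "xyz": [[0, 0, 0], [0, 0, 0], [0, 0, 0], [0, 0, 0], [0, 0, 0], [0, 0, 0], [0, 0, 0], [0, 0, 0]], "jaw": [40, 47, 49, 49, 49, 40, 30, 30]}}

```text
time_s: 26.85
eef_pos: [0.5064, 0.1142, 0.1692]
eef_rot: [0.001, 0.068, 0.998, -0.002]
wrist_force: [-2.2, -10.9, 10.4]
opening: 0.322
grasp_force: 60.6
```

```bash
python3 -c "
from h import *
edges();edges()"
```

```text
edges mm [(42.00000000000001, 'up'), (97.00000000000006, 'down'), (124.00000000000009, 'up'), (138.00000000000009, 'down'), (142.50000000000009, 'up')]
edges mm [(41.50000000000001, 'up'), (97.00000000000006, 'down'), (123.50000000000009, 'up'), (138.00000000000009, 'down'), (142.50000000000009, 'up')]
```

Call:
{"op": "send_rows", "data": {"dr": [[0, 0, 0], [0, 0, 0], [0, 0, 0], [0, 0, 0], [0, 0, 0], [0, 0, 0], [0, 0, 0], [0, 0, 0]], "xyz": [[0, 0, 0], [0, 0, 0], [0, 0, 0], [0, 0, 0], [0, 0, 0], [0, 0, 0], [0, 0, 0], [0, 0, 0]], "jaw": [42, 50, 54, 54, 54, 42, 30, 30]}}

```text
time_s: 27.95
eef_pos: [0.5057, 0.1143, 0.1687]
eef_rot: [-0.0, 0.068, 0.998, -0.002]
wrist_force: [-3.2, -10.5, 9.9]
opening: 0.319
grasp_force: 60.6
```

```bash
python3 -c "
from h import *
edges();edges()"
```

```text
edges mm [(42.00000000000001, 'up'), (97.00000000000006, 'down'), (123.50000000000009, 'up'), (138.00000000000009, 'down'), (142.50000000000009, 'up')]
edges mm [(42.00000000000001, 'up'), (97.00000000000006, 'down'), (124.00000000000009, 'up'), (138.00000000000009, 'down'), (142.50000000000009, 'up')]
```

Call:
{"op": "send_rows", "data": {"dr": [[0, 0, 0], [0, 0, 0], [0, 0, 0], [0, 0, 0], [0, 0, 0], [0, 0, 0], [0, 0, 0], [0, 0, 0]], "xyz": [[0, 0, 0], [0, 0, 0], [0, 0, 0], [0, 0, 0], [0, 0, 0], [0, 0, 0], [0, 0, 0], [0, 0, 0]], "jaw": [45, 55, 60, 60, 60, 45, 30, 30]}}

```text
time_s: 29.05
eef_pos: [0.506, 0.1143, 0.1694]
eef_rot: [0.0, 0.068, 0.998, -0.002]
wrist_force: [-5.5, -11.8, 10.4]
opening: 0.317
grasp_force: 60.4
```

```bash
python3 -c "
from h import *
edges();edges()"
```

```text
edges mm [(42.00000000000001, 'up'), (97.00000000000006, 'down'), (123.50000000000009, 'up'), (138.00000000000009, 'down'), (142.50000000000009, 'up')]
edges mm [(42.00000000000001, 'up'), (97.00000000000006, 'down'), (124.00000000000009, 'up'), (138.00000000000009, 'down'), (143.00000000000009, 'up')]
```

Call:
{"op": "send_rows", "data": {"dr": [[0, 0, 0], [0, 0, 0], [0, 0, 0], [0, 0, 0], [0, 0, 0], [0, 0, 0], [0, 0, 0], [0, 0, 0]], "xyz": [[0, 0, 0], [0, 0, 0], [0, 0, 0], [0, 0, 0], [0, 0, 0], [0, 0, 0], [0, 0, 0], [0, 0, 0]], "jaw": [48, 60, 66, 66, 66, 45, 30, 30]}}

```text
time_s: 30.15
eef_pos: [0.5065, 0.1142, 0.1697]
eef_rot: [0.001, 0.068, 0.998, -0.002]
wrist_force: [-4.9, -11.6, 10.0]
opening: 0.32
grasp_force: 63.2
```

```bash
python3 -c "
from h import *
edges();edges()"
```

```text
edges mm [(42.00000000000001, 'up'), (97.00000000000006, 'down'), (124.00000000000009, 'up'), (137.50000000000009, 'down'), (142.50000000000009, 'up')]
edges mm [(42.00000000000001, 'up'), (96.00000000000006, 'down'), (123.00000000000009, 'up'), (138.00000000000009, 'down'), (142.50000000000009, 'up')]
```

Call:
{"op": "send_rows", "data": {"dr": [[0, 0, 0], [0, 0, 0], [0, 0, 0], [0, 0, 0], [0, 0, 0], [0, 0, 0], [0, 0, 0], [0, 0, 0]], "xyz": [[0, 0, 0], [0, 0, 0], [0, 0, 0], [0, 0, 0], [0, 0, 0], [0, 0, 0], [0, 0, 0], [0, 0, 0]], "jaw": [55, 78, 78, 78, 60, 45, 30, 30]}}

```text
time_s: 31.25
eef_pos: [0.5071, 0.1141, 0.1708]
eef_rot: [0.002, 0.068, 0.998, -0.002]
wrist_force: [-6.5, -11.4, 15.9]
opening: 0.32
grasp_force: 60.7
```

```bash
python3 -c "
from h import *
edges();edges()"
```

```text
edges mm [(42.00000000000001, 'up'), (101.00000000000006, 'down'), (128.00000000000009, 'up'), (138.00000000000009, 'down'), (142.50000000000009, 'up')]
edges mm [(41.50000000000001, 'up'), (101.00000000000006, 'down'), (128.00000000000009, 'up'), (138.00000000000009, 'down'), (142.50000000000009, 'up')]
```

The pad springs are now pressed in about 10–11 mm of 26, and another 5 mm tooth would overshoot half by about as much. One check that the block hasn't shifted, then I'll hand in.

```bash
python3 - <<'E'
from h import *
s=ctrl.camera("scene")[:,:,::-1]
a=cv2.resize(s[125:225,280:390],(660,600),interpolation=cv2.INTER_CUBIC)
r=cv2.imread("pics/rel.png")
for n,(y0,y1,x0,x1) in {"top":(335,420,120,240),"low":(430,570,150,215)}.items():
    m=cv2.matchTemplate(a[y0-25:y1+25,x0-25:x1+25],r[y0:y1,x0:x1],cv2.TM_CCOEFF_NORMED)
    _,v,_,p=cv2.minMaxLoc(m);print(n,v,np.array(p)-25,"(4px=~2mm)")
s0=cv2.imread("pics/scene0.png")
df=(np.abs(s.astype(int)-s0).max(2)>40)
for n,(x,y) in dict(jc=(239,190),ja=(384,240),jb=(405,225),salt=(323,270),cez=(447,205),tin=(244,300),tray=(396,160)).items():
    print(n,df[y-18:y+18,x-18:x+18].mean().round(3))
print(ctrl.get_obs()["opening"],ctrl.get_obs()["grasp_force"])
E
```

```text
top 0.8561462759971619 [ 0 -2] (4px=~2mm)
low 0.9396527409553528 [0 3] (4px=~2mm)
jc 0.316
ja 0.0
jb 0.0
salt 0.0
cez 0.0
tin 0.0
tray 0.035
0.3178854931150047 60.65011918544769
```

```bash
python3 -c "
from bench import ctrl
print(ctrl.hand_in())"
```

```text
the job is handed in; nothing more can be done
None
```

The job is handed in, with no verdict returned: the block stands upright against the fixed jaw, the pad springs are pressed in about 10–11 of 26 mm by camera estimate (another squeeze would have gone to about 15–16), and the trigger is held fully squeezed; camera checks showed no sign that the block or the other kitchen things had moved, though jar_c's check was inconclusive because the block had hung in front of it.

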